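# Tuck the flap of the chip case shut

## Task

The chip case on the mahjong table stands open. With a fingertip push its green flap over until it lies flat on the case, and, keeping it pressed down (it springs up by itself), push it along by its ivory ridge until its free edge is fully home beneath the steel lip and stays shut when you let go. Only touch and push: do not lift, tip or carry the case or shove it from its place, and leave the cup, ashtray, dice and tile where they are.

Things in the scene. Friction and masses are not known exactly. Their poses are not given: they have to be found in the camera images.
- case: Loose maroon plastic chip case, about 1.5 kg (a level push of some 6 to 14 N shifts it), 124 (x) x 100 (y) x 46.5 mm high (52 mm at the flare of its lip), side walls 36 mm high, white chips inside. Origin: centre of its underside. Its x axis points level from the hinge side to the lip side, z up.
- hinge_line (a point): Middle of the flap's hinge axis, 48 mm from the case's origin towards -x and 38 mm above its underside; the hinge axis runs along the case's y. Two maroon cheeks at y = +-46 mm (8 mm wide) stand up to 46 mm above the underside at its ends.
- flap_fold (a joint): Fold angle of the green flap about the hinge (rad): 0 = lying flat and shut on the case, 1.57 = upright, at most 2.3 = leaning outward over the case's -x side. It starts between 1.45 and 1.9. A weak spring (rest angle 1.7, about 0.04 N m when shut) lifts it again if it is let go untucked.
- flap_tuck (a joint): How far the flap has been slid along its own plane, away from the hinge line (m): 0 = back, 0.020 = fully home at the stop. It slides stiffly (about 2 N) and stays where it is left; it starts at or near 0. With the flap flat, at 0 its edge stops 9 mm short of the lip, and at 0.020 it reaches 11 mm beneath it.
- flap_edge (a point): Middle of the flap's free edge, half-way through its thickness. The flap is a green plate 78 mm long (hinge to free edge, at tuck 0), 80 mm wide and 4 mm thick, its mid-plane through the hinge axis.
- flap_ridge (a point): Middle of the top of the ivory ridge on the flap's outer (when shut, upper) face: 4 mm thick, 60 mm long along the hinge direction, 7 mm tall above the face, centred 48 mm from the hinge axis at tuck 0 (its push face, on the hinge side, at 46 mm).
- lip_edge (a point): Middle of the lower front edge of the fixed steel lip on the case: 39 mm from the case's origin towards +x and 43.5 mm above its underside. The lip reaches from there 22 mm towards +x over the whole width, 3 mm thick; a steel lead-in flares from its front edge some 7 mm towards the hinge and upward to 52 mm above the underside. The flat flap's top face is 40 mm above the underside, 3.5 mm under the lip.
- cup: White ceramic cup, 72 mm across the rim, 70 mm high, beside the case. Origin: centre of its underside.
- ashtray: Round steel ashtray, 90 mm across, 24 mm high, on the other side of the case. Origin: centre of its underside.
- die_a: Green acrylic die, 18 mm cube, beyond the lip side of the case. Origin: centre of its underside.
- die_b: Second green acrylic die, 18 mm cube, beyond the lip side of the case. Origin: centre of its underside.
- tile: Mahjong tile lying flat, ivory on green, 36 x 27 x 22 mm, near a corner of the case at its hinge side. Origin: centre of its underside.
There are look-alikes about, which are no part of the job. There is more than one size of the case; the one meant has the size given above.

How it is judged:
By the outcome, as a careful person would: the job done as asked, in the order asked, and still so for the second after the job is handed in, with the robot touching nothing.
It also fails if it takes over 35 s, if anything falls off the work surface, if the arm or the gripper's body presses on something with over 40 N, if the wrist force passes 120 N, or if a joint passes its speed limit or range.

## Robot

A 7-joint arm with a two-finger parallel gripper is mounted at the origin on the work surface. World frame = base frame: x ahead of the robot, y to its left, z up, the work surface at z = 0. Lengths are in m, angles in rad, forces in N, time in s.
With the tool pointing down it reaches from about 0.35 to 0.9 m from the base axis. Payload 19.9 kg.
Tool frame: the origin (TCP) lies midway between the tips of the shut fingers; the grasp point (between the pads) lies 19 mm behind it; y points along the fingers, z is the direction in which the jaws open and shut, and the axes are right-handed (so a half turn about y gives the same grasp; the last joint's range is limited). The gripper opens to 85 mm and grips with 20 to 120 N. Pads are 22 mm wide; open, the fingers measure 114 mm over their backs; the gripper's body (76 mm by 85 mm) begins 54 mm behind the grasp point. The pads swing forward as they close: fully open they stand 13 mm farther back than shut.
Start: joints at [1.296, 0.417, -0.01, 1.614, 0.005, 1.111, -0.053], TCP at [0.144, -0.608, 0.231] pointing down, gripper open.
Joint ranges: [-2.81, 2.81], [-0.39, 2.02], [-1.27, 1.25], [0.06, 2.57], [-1.19, 4.33], [0.19, 2], [-2.82, 2.82]. Speed limits (rad/s): [1.89, 1.89, 2.39, 2.39, 3.01, 3.01, 3.01].

## Interface

Orientations are given as a 3x3 rotation matrix whose columns are the frame's x, y, z axes.
In Python, from rig import readout, eyes, finish_job gives the robot as it stands.
- The arm moves only by the tool arm_command, never from a script. Its argument "rows" is a list of rows, each an object of numbers: "gripper": the closure, from -1 (fully open) to 1 (shut), so that 0 is half open; "tx", "ty", "tz": the shift along the world's x, y, z in mm; "ax", "ay", "az": the turn, a rotation vector about the world's x, y, z in degrees. A call has exactly 5 rows; each row shifts and turns the pose as measured when the row begins; what a row does not reach is not made up. A row lasts 1/12 s, in which the tool goes at most 41.7 mm and 7.16 degrees, less where a joint would pass 70% of its speed; a pose out of reach is approached as far as the arm can. A call is refused whole if a number of a shift passes 41.7 or a number of a turn 7.16, either way. A call with a gripper value outside its range is refused whole. The fingers move at their own pace and stop on an object; "grip_force" is the grip in N (left out, the last holds). Time passes only in rows, so rows that do not move let the fingers close, or fill a call up. It gives the time, the measured TCP pose, the force and the opening at its end, in the units of the state.
- readout.observe(): the state, without advancing time (a new reading comes with each control period).
- eyes.read_camera(name): name is "scene" or "top" or "wrist"; returns the picture (480x640x3 uint8, red, green, blue); there is no depth.
- eyes.camera_info(name): a dict with "mtx" (3x3 intrinsics, pixels), "pose" (4x4, takes a point from camera to world coordinates). Camera axes: x right, y up, looking along -z (the intrinsics and any distortion apply to the point x, -y, -z); pixel columns grow to the right and rows downward; lengths in m; the calibration is good to about 2 mm. A picture is of the moment at which its call begins: read the wrist's pose just before it. camera_info takes no time and is no camera call; for the wrist camera it gives the pose at the moment of the call.
- finish_job(): hands the job in, once; it reports no verdict.
The state is a dict: "clock": time; "joint_positions": joint angles; "dq": joint speeds; "joint_torque": joint torques, N m; "eef_pos": TCP position; "eef_rot": TCP orientation; "wrist_force": force on the tool from outside, world axes, zero at the start; "torque": the same for the moment, N m; "finger_gap": opening from 0.0 (shut) to 1.0 (fully open).
Only numpy, scipy, OpenCV 4.12 (cv2) and the standard library are available. Lean on these libraries where they do the work, as an engineer would, in place of code of your own. Each camera call takes 0.05 s, during which the arm holds its last target. There are 200 camera calls.

## Working session

There is one attempt and no reset: what is moved stays moved. The work goes in short steps, Python scripts to look and compute and a tool call to move; the robot and the scene stay as the last step left them, time stands still between calls to the robot, and variables do not carry over. Pictures are saved under pics/ and viewed, about 8 in all and at most 12, crops included, and the job is handed in when it is done.

Besides the shell and the picture viewer there is one more tool, called after "Emit:" as name([rows], argument=value, ...), one row to a line, values as JSON. arm_command: Moves the arm, as the interface text tells. Its arguments: {"type":"object","properties":{"rows":{"type":"array"},"grip_force":{"type":"number"}},"required":["rows"]}

```bash
mkdir -p pics
cat > h.py <<'E'
import numpy as np, cv2
from rig import readout, eyes, finish_job
def shot(n,f):
    im=eyes.read_camera(n); cv2.imwrite('pics/'+f,im[:,:,::-1]); return im
def ray(n,u,v,info=None):
    i=info or eyes.camera_info(n); K=np.array(i['mtx']); T=np.array(i['pose'])
    d=np.linalg.inv(K)@[u,v,1]; d=T[:3,:3]@[d[0],-d[1],-d[2]]
    return T[:3,3],d
def onz(n,u,v,z):
    o,d=ray(n,u,v); return o+d*(z-o[2])/d[2]
def proj(n,P):
    i=eyes.camera_info(n); K=np.array(i['mtx']); T=np.array(i['pose'])
    p=T[:3,:3].T@(np.array(P)-T[:3,3]); q=K@[p[0],-p[1],-p[2]]; return q[:2]/q[2]
E
python3 - <<'E'
from h import *
shot('scene','s0.png');shot('top','t0.png')
for n in('scene','top'):
    i=eyes.camera_info(n);print(n,i)
s=readout.observe();print(s)
E
```

```text
scene {'mtx': array([[565.76513756,   0.        , 313.95680363],
       [  0.        , 565.76513756, 246.08137052],
       [  0.        ,   0.        ,   1.        ]]), 'pose': array([[ 0.86037364, -0.28103293,  0.42517961,  0.9338143 ],
       [ 0.50964625,  0.48132738, -0.71315121, -0.67490466],
       [-0.00423161,  0.83026769,  0.55734877,  0.56083019],
       [ 0.        ,  0.        ,  0.        ,  1.        ]])}
top {'mtx': array([[511.68161269,   0.        , 317.85101152],
       [  0.        , 511.68161269, 241.24883759],
       [  0.        ,   0.        ,   1.        ]]), 'pose': array([[ 5.29162893e-04,  9.92620922e-01, -1.21257678e-01,
         4.24833400e-01],
       [-9.99898959e-01,  2.24771202e-03,  1.40363611e-02,
        -5.00107797e-03],
       [ 1.42053380e-02,  1.21237998e-01,  9.92521816e-01,
         1.06472421e+00],
       [ 0.00000000e+00,  0.00000000e+00,  0.00000000e+00,
         1.00000000e+00]])}
{'clock': 0.1, 'joint_positions': array([ 1.29650834,  0.41792797, -0.01032224,  1.61408673,  0.00471265,
        1.11068382, -0.05303062]), 'dq': array([-3.47522975e-05, -2.60850726e-03,  5.48976382e-04, -2.56749922e-03,
        1.03661459e-03,  1.25883956e-03,  4.68589362e-04]), 'joint_torque': array([ 3.18405975e-03, -8.65820217e+01,  6.81272764e-01, -4.35628474e+01,
        1.92154275e-02,  5.01362360e-03,  1.84783227e-05]), 'eef_pos': array([ 0.14411345, -0.60785396,  0.23072565]), 'eef_rot': array([[-9.73026892e-01, -3.34614945e-04,  2.30691471e-01],
       [-2.30691697e-01,  1.02914729e-03, -9.73026352e-01],
       [ 8.81736561e-05, -9.99999414e-01, -1.07858088e-03]]), 'wrist_force': array([-0.49225014,  0.57097795, -0.50840938]), 'torque': array([ 0.02710339, -0.00315198, -0.01101843]), 'finger_gap': 0.9993381116108079}
```

View pics/s0.png

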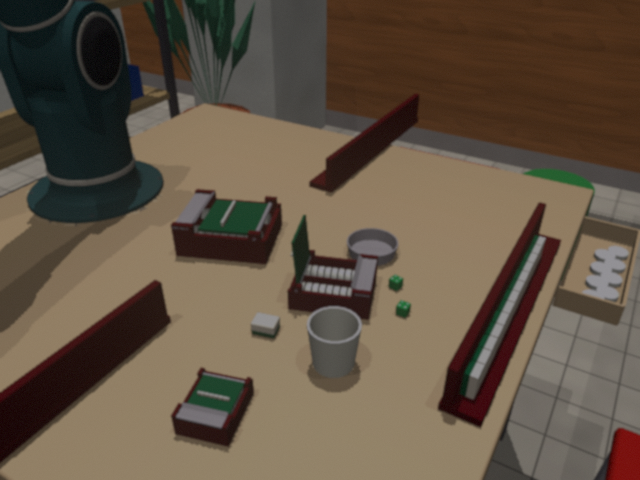

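View pics/t0.png

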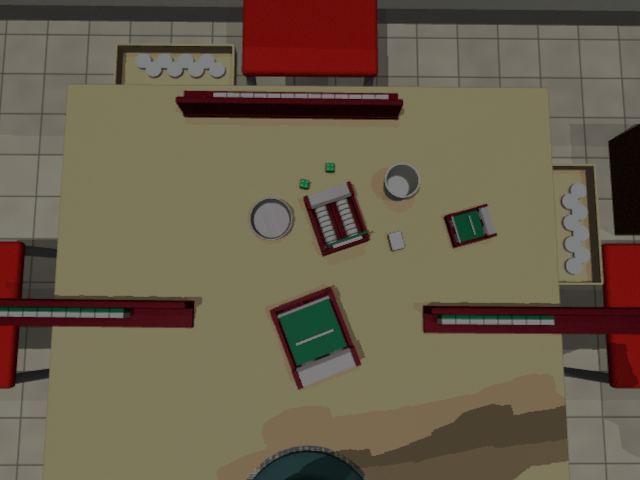

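Three cases: the big shut one at top (315,337), the small shut one at (470,226), and the open one at (337,217), which is about 60 x 50 px, or 124 x 100 mm. Only the open one fits. I'll confirm this with a crop and measure.

Run:
```python
from h import *
t=cv2.imread('pics/t0.png'); s=cv2.imread('pics/s0.png')
a=cv2.resize(t[170:270,290:420],None,fx=5,fy=5,interpolation=cv2.INTER_CUBIC)
b=cv2.resize(s[205:325,280:430],None,fx=5,fy=5,interpolation=cv2.INTER_CUBIC)
cv2.imwrite('pics/c0.png',cv2.resize(a,(400,308))); 
c=np.zeros((590,800,3),np.uint8); c[:270,:350]=cv2.resize(a,(350,270)); c[:590,350:]=0
bb=cv2.resize(b,(450,360)); c[:360,350:]=bb
c[:]=0; A=cv2.resize(a,(390,300));B=cv2.resize(b,(410,328)); c=np.zeros((330,800,3),np.uint8);c[:300,:390]=A;c[:328,390:]=B
cv2.imwrite('pics/c0.png',c)
h=cv2.cvtColor(t,cv2.COLOR_BGR2HSV)
m=((h[...,0]<8)|(h[...,0]>168))&(h[...,1]>110)&(h[...,2]<130); m=m.astype(np.uint8)
m[:175]=0;m[265:]=0;m[:,:296]=0;m[:,380:]=0
m=cv2.morphologyEx(m,cv2.MORPH_OPEN,np.ones((2,2)))
pts=np.argwhere(m)[:,::-1].astype(np.float32)
P=np.array([onz('top',u,v,.036)[:2] for u,v in pts],np.float32)
r=cv2.minAreaRect(P);print(len(P),r,cv2.boxPoints(r)); print(cv2.boxPoints(cv2.minAreaRect(pts)))
for n,(u,v),z in (('cup',(402,181),.07),('ash',(272,218),.024),('dieA',(305,184),.018),('dieB',(330,168),.018),('tile',(397,241),.022)):
    print(n,onz('top',u,v,z))
```

```text
1244 ((0.5966604948043823, -0.05891852825880051), (0.12743951380252838, 0.10161979496479034), 18.380252838134766) [[ 0.5201699  -0.03079295]
 [ 0.5522129  -0.12722859]
 [ 0.6731511  -0.0870441 ]
 [ 0.6411081   0.00939153]]
[[303.8     197.4    ]
 [351.2     181.6    ]
 [370.8     240.4    ]
 [323.39996 256.19998]]
cup [ 0.6676485  -0.18664753  0.07      ]
ash [0.59996892 0.07467888 0.024     ]
dieA [0.67312623 0.0071065  0.018     ]
dieB [ 0.70762422 -0.04521893  0.018     ]
tile [ 0.55310911 -0.18264175  0.022     ]
```

View pics/c0.png

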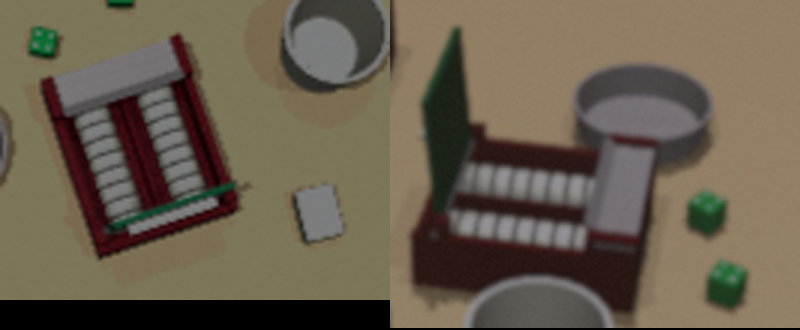

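The crop confirms it: the open case has its flap upright and lip at the far (+x) end. Its centre is about (0.596, -0.059), yaw 18.4°, measured 127 x 102 mm. Next I approach behind the hinge side with the fingers shut.

Emit:
arm_command([
  {"gripper": 1,"tx": 20,"ty": 30,"az": 1},
  {"gripper": 1,"tx": 20,"ty": 30,"az": 1},
  {"gripper": 1,"tx": 20,"ty": 30,"az": 1},
  {"gripper": 1,"tx": 20,"ty": 30,"az": 1},
  {"gripper": 1,"tx": 20,"ty": 30,"az": 1},
], grip_force=30)

```text
schema error: expected keys gripper, tx, ty, tz, ax, ay, az
```

Emit:
arm_command([
  {"gripper": 1,"tx": 20,"ty": 30},
  {"gripper": 1,"tx": 20,"ty": 30},
  {"gripper": 1,"tx": 20,"ty": 30},
  {"gripper": 1,"tx": 20,"ty": 30},
  {"gripper": 1,"tx": 20,"ty": 30},
])

```text
schema error: expected keys gripper, tx, ty, tz, ax, ay, az
```

Emit:
arm_command([
  {"gripper": 1,"tx": 20,"ty": 30},
  {"gripper": 1,"tx": 20,"ty": 30},
  {"gripper": 1,"tx": 20,"ty": 30},
  {"gripper": 1,"tx": 20,"ty": 30},
  {"gripper": 1},
])

```text
schema error: expected keys gripper, tx, ty, tz, ax, ay, az
```

Emit:
arm_command([
  {"gripper": 1,"tx": 20,"ty": 30,"tz": 0,"ax": 0,"ay": 0,"az": 1},
  {"gripper": 1,"tx": 20,"ty": 30,"tz": 0,"ax": 0,"ay": 0,"az": 1},
  {"gripper": 1,"tx": 20,"ty": 30,"tz": 0,"ax": 0,"ay": 0,"az": 1},
  {"gripper": 1,"tx": 20,"ty": 30,"tz": 0,"ax": 0,"ay": 0,"az": 1},
  {"gripper": 1,"tx": 20,"ty": 30,"tz": 0,"ax": 0,"ay": 0,"az": 1},
], grip_force=30)

```text
clock: 0.52
eef_pos: [0.2403, -0.456, 0.2278]
eef_rot: [[-0.952, -0.004, 0.307], [-0.307, 0.002, -0.952], [0.003, -1.0, -0.004]]
wrist_force: [0.6, -1.0, 0.2]
finger_gap: 0.302
```

Emit:
arm_command([
  {"gripper": 1,"tx": 20,"ty": 30,"tz": 0,"ax": 0,"ay": 0,"az": 0},
  {"gripper": 1,"tx": 20,"ty": 30,"tz": 0,"ax": 0,"ay": 0,"az": 0},
  {"gripper": 1,"tx": 20,"ty": 30,"tz": 0,"ax": 0,"ay": 0,"az": 0},
  {"gripper": 1,"tx": 20,"ty": 30,"tz": 0,"ax": 0,"ay": 0,"az": 0},
  {"gripper": 1,"tx": 20,"ty": 30,"tz": 0,"ax": 0,"ay": 0,"az": 0},
])

```text
clock: 0.93
eef_pos: [0.3425, -0.2972, 0.2271]
eef_rot: [[-0.951, -0.006, 0.308], [-0.308, 0.003, -0.951], [0.005, -1.0, -0.004]]
wrist_force: [1.3, -0.5, 0.4]
finger_gap: -0.002
```

Emit:
arm_command([
  {"gripper": 1,"tx": 26,"ty": 37,"tz": -5,"ax": 0,"ay": 0,"az": 0},
  {"gripper": 1,"tx": 26,"ty": 37,"tz": -5,"ax": 0,"ay": 0,"az": 0},
  {"gripper": 1,"tx": 26,"ty": 37,"tz": -5,"ax": 0,"ay": 0,"az": 0},
  {"gripper": 1,"tx": 26,"ty": 37,"tz": -5,"ax": 0,"ay": 0,"az": 0},
  {"gripper": 1,"tx": 26,"ty": 37,"tz": -5,"ax": 0,"ay": 0,"az": 0},
])

```text
clock: 1.35
eef_pos: [0.4599, -0.1263, 0.2053]
eef_rot: [[-0.952, -0.004, 0.305], [-0.305, 0.001, -0.952], [0.004, -1.0, -0.002]]
wrist_force: [0.6, -0.7, 0.7]
finger_gap: 0.005
```

Emit:
arm_command([
  {"gripper": 1,"tx": 0,"ty": 0,"tz": -25,"ax": 0,"ay": 0,"az": 0},
  {"gripper": 1,"tx": 0,"ty": 0,"tz": -30,"ax": 0,"ay": 0,"az": 0},
  {"gripper": 1,"tx": 0,"ty": 0,"tz": -30,"ax": 0,"ay": 0,"az": 0},
  {"gripper": 1,"tx": 0,"ty": 0,"tz": -20,"ax": 0,"ay": 0,"az": 0},
  {"gripper": 1,"tx": 0,"ty": 0,"tz": 0,"ax": 0,"ay": 0,"az": 0},
])

```text
clock: 1.77
eef_pos: [0.4645, -0.1157, 0.0966]
eef_rot: [[-0.948, 0.0, 0.319], [-0.319, 0.003, -0.948], [-0.001, -1.0, -0.003]]
wrist_force: [-0.4, 0.9, -0.6]
finger_gap: -0.001
```

Run:
```python
from h import *
w=shot('wrist','w1.png'); s=shot('scene','s1.png'); t=shot('top','t1.png')
b=cv2.resize(s[150:320,240:430],(400,358))[:,:,::-1]
a=cv2.resize(t[160:290,270:415],(400,358))[:,:,::-1]
cv2.imwrite('pics/c1.png',np.hstack([a,b]))
st=readout.observe();print(st['eef_pos'],st['wrist_force'],st['clock'])
print(proj('top',st['eef_pos']),proj('scene',st['eef_pos']))
```

```text
[ 0.46667994 -0.11656201  0.10071475] [-0.27818027  0.67940307 -0.35218285] 1.9167
[369.83370106 281.39327464] [237.43399356 234.14152036]
```

View pics/c1.png

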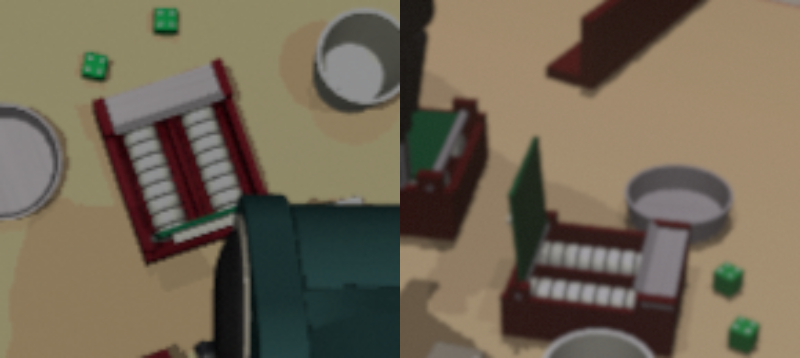

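The flap is still upright and nothing has moved. I centre on the flap and lower to z≈0.072.

Emit:
arm_command([
  {"gripper": 1,"tx": 0,"ty": 8,"tz": -14,"ax": 0,"ay": 0,"az": 0},
  {"gripper": 1,"tx": 8,"ty": 8,"tz": -14,"ax": 0,"ay": 0,"az": 0},
  {"gripper": 1,"tx": 18,"ty": 6,"tz": 0,"ax": 0,"ay": 0,"az": 0},
  {"gripper": 1,"tx": 18,"ty": 6,"tz": 0,"ax": 0,"ay": 0,"az": 0},
  {"gripper": 1,"tx": 0,"ty": 0,"tz": 0,"ax": 0,"ay": 0,"az": 0},
])

```text
clock: 2.33
eef_pos: [0.5162, -0.0906, 0.0805]
eef_rot: [[-0.95, 0.016, 0.313], [-0.313, -0.003, -0.95], [-0.015, -1.0, 0.008]]
wrist_force: [0.3, -0.1, -0.8]
finger_gap: 0.002
```

Emit:
arm_command([
  {"gripper": 1,"tx": 0,"ty": 0,"tz": 0,"ax": 0,"ay": 0,"az": 0},
  {"gripper": 1,"tx": 2,"ty": 1,"tz": 0,"ax": 0,"ay": 0,"az": 0},
  {"gripper": 1,"tx": 2,"ty": 1,"tz": 0,"ax": 0,"ay": 0,"az": 0},
  {"gripper": 1,"tx": 2,"ty": 0,"tz": 0,"ax": 0,"ay": 0,"az": 0},
  {"gripper": 1,"tx": 2,"ty": 1,"tz": 0,"ax": 0,"ay": 0,"az": 0},
])

```text
clock: 2.75
eef_pos: [0.5255, -0.0895, 0.0851]
eef_rot: [[-0.95, 0.022, 0.311], [-0.311, -0.006, -0.95], [-0.019, -1.0, 0.012]]
wrist_force: [0.1, 0.4, -0.0]
finger_gap: -0.002
```

```bash
cat >> h.py <<'E'
C=np.array([.5965,-.059]);Y=np.radians(18.4)
def case():
    s=readout.observe();p=s['eef_pos'];f=s['wrist_force'];R=np.array([[np.cos(Y),np.sin(Y)],[-np.sin(Y),np.cos(Y)]])
    print('case xy mm',(R@(p[:2]-C)*1e3).round(1),'z',(p[2]*1e3).round(1),'F',(R@f[:2]).round(1),f[2].round(1),'t',s['clock'],'yaw',np.degrees(np.arctan2(-s['eef_rot'][1,0],-s['eef_rot'][0,0])).round(1))
E
python3 -c "
from h import *
case()
w=shot('wrist','w2.png'); s=shot('scene','s2.png')
cv2.imwrite('pics/c2.png',np.hstack([cv2.resize(w,(400,300)),cv2.resize(s[180:320,230:417],(400,300))])[:,:,::-1])"
```

```text
case xy mm [-77.   -6.5] z 85.1 F [0.2 0.3] -0.0 t 2.75 yaw 18.1
```

View pics/c2.png

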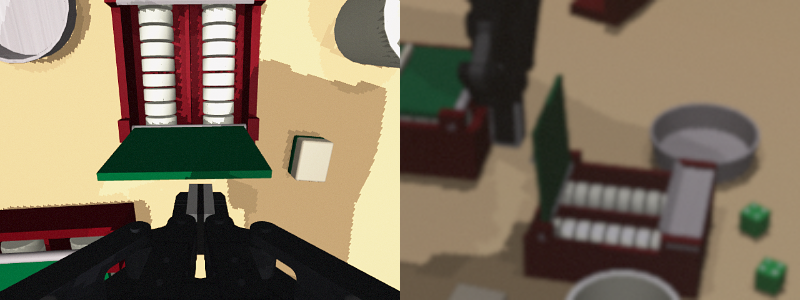

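The finger is just behind the flap, roughly centred, with no contact yet. I lower it and push forward.

Emit:
arm_command([
  {"gripper": 1,"tx": 0,"ty": 2,"tz": -8,"ax": 0,"ay": 1,"az": 0},
  {"gripper": 1,"tx": 0,"ty": 2,"tz": -6,"ax": 0,"ay": 0.5,"az": 0},
  {"gripper": 1,"tx": 4,"ty": 1,"tz": -2,"ax": 0,"ay": 0,"az": 0},
  {"gripper": 1,"tx": 4,"ty": 1,"tz": -1,"ax": 0,"ay": 0,"az": 0},
  {"gripper": 1,"tx": 4,"ty": 1,"tz": -1,"ax": 0,"ay": 0,"az": 0},
])

```text
clock: 3.27
eef_pos: [0.5373, -0.0817, 0.0643]
eef_rot: [[-0.95, -0.009, 0.311], [-0.311, -0.006, -0.95], [0.011, -1.0, 0.002]]
wrist_force: [0.2, 1.0, 0.5]
finger_gap: -0.0
```

```bash
python3 -c "
from h import *
case()"
```

```text
case xy mm [-63.4  -2.9] z 64.3 F [0.5 0.8] 0.5 t 3.2667 yaw 18.1
```

Emit:
arm_command([
  {"gripper": 1,"tx": 0,"ty": 0,"tz": 4,"ax": 0,"ay": 0,"az": 0},
  {"gripper": 1,"tx": 4,"ty": 1,"tz": 3,"ax": 0,"ay": 0,"az": 0},
  {"gripper": 1,"tx": 5,"ty": 2,"tz": 0,"ax": 0,"ay": 0,"az": 0},
  {"gripper": 1,"tx": 5,"ty": 2,"tz": -1,"ax": 0,"ay": 0,"az": 0},
  {"gripper": 1,"tx": 4,"ty": 1,"tz": -2,"ax": 0,"ay": 0,"az": 0},
])

```text
clock: 3.68
eef_pos: [0.5575, -0.0751, 0.0692]
eef_rot: [[-0.95, -0.009, 0.311], [-0.311, -0.006, -0.95], [0.01, -1.0, 0.002]]
wrist_force: [-0.4, 0.3, 0.3]
finger_gap: -0.001
```

```bash
python3 -c "
from h import *
case()"
```

```text
case xy mm [-42.   -2.9] z 69.2 F [-0.3  0.4] 0.3 t 3.6833 yaw 18.1
```

Emit:
arm_command([
  {"gripper": 1,"tx": 4,"ty": 1,"tz": -3,"ax": 0,"ay": 0,"az": 0},
  {"gripper": 1,"tx": 4,"ty": 1,"tz": -4,"ax": 0,"ay": 0,"az": 0},
  {"gripper": 1,"tx": 3,"ty": 1,"tz": -4,"ax": 0,"ay": 0,"az": 0},
  {"gripper": 1,"tx": 2,"ty": 1,"tz": -4,"ax": 0,"ay": 0,"az": 0},
  {"gripper": 1,"tx": 0,"ty": 0,"tz": 0,"ax": 0,"ay": 0,"az": 0},
])

```text
clock: 4.1
eef_pos: [0.5733, -0.0701, 0.0523]
eef_rot: [[-0.95, -0.008, 0.312], [-0.312, -0.005, -0.95], [0.009, -1.0, 0.003]]
wrist_force: [1.0, -0.3, 0.8]
finger_gap: -0.001
```

```bash
python3 -c "
from h import *
case()
w=shot('wrist','w3.png'); s=shot('scene','s3.png')
cv2.imwrite('pics/c3.png',np.hstack([cv2.resize(w,(400,300)),cv2.resize(s[180:320,230:417],(400,300))])[:,:,::-1])"
```

```text
case xy mm [-25.5  -3.2] z 52.3 F [ 0.8 -0.6] 0.8 t 4.1 yaw 18.2
```

View pics/c3.png

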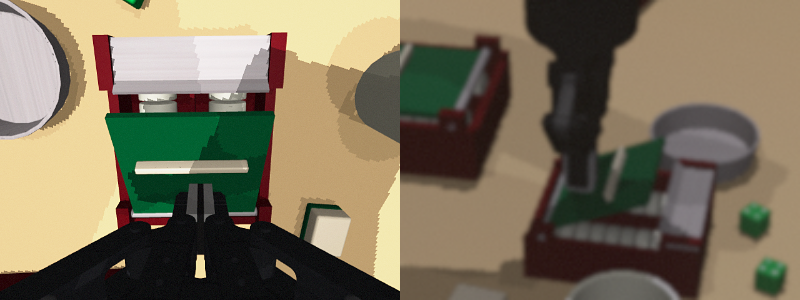

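The flap is about half over, with the tip on its face at the hinge side of the ridge. I continue down.

Emit:
arm_command([
  {"gripper": 1,"tx": 0,"ty": 0,"tz": -3,"ax": 0,"ay": 0,"az": 0},
  {"gripper": 1,"tx": 1,"ty": 0,"tz": -3,"ax": 0,"ay": 0,"az": 0},
  {"gripper": 1,"tx": 0,"ty": 0,"tz": -2,"ax": 0,"ay": 0,"az": 0},
  {"gripper": 1,"tx": 0,"ty": 0,"tz": -1.5,"ax": 0,"ay": 0,"az": 0},
  {"gripper": 1,"tx": 0,"ty": 0,"tz": -1,"ax": 0,"ay": 0,"az": 0},
])

```text
clock: 4.62
eef_pos: [0.5744, -0.0703, 0.0422]
eef_rot: [[-0.95, -0.006, 0.312], [-0.312, -0.005, -0.95], [0.008, -1.0, 0.003]]
wrist_force: [0.6, 0.9, 2.3]
finger_gap: -0.001
```

```bash
python3 -c "
from h import *
case()"
```

```text
case xy mm [-24.6  -3.8] z 42.2 F [0.8 0.7] 2.3 t 4.6167 yaw 18.2
```

Emit:
arm_command([
  {"gripper": 1,"tx": 0,"ty": 0,"tz": -1,"ax": 0,"ay": 0,"az": 0},
  {"gripper": 1,"tx": 0,"ty": 0,"tz": -1,"ax": 0,"ay": 0,"az": 0},
  {"gripper": 1,"tx": 0,"ty": 0,"tz": -1,"ax": 0,"ay": 0,"az": 0},
  {"gripper": 1,"tx": 0,"ty": 0,"tz": -1,"ax": 0,"ay": 0,"az": 0},
  {"gripper": 1,"tx": 0,"ty": 0,"tz": -1,"ax": 0,"ay": 0,"az": 0},
])

```text
clock: 5.03
eef_pos: [0.5766, -0.0697, 0.0396]
eef_rot: [[-0.95, -0.002, 0.312], [-0.312, -0.005, -0.95], [0.003, -1.0, 0.005]]
wrist_force: [-2.5, 1.7, 19.3]
finger_gap: -0.003
```

```bash
python3 -c "
from h import *
case()"
```

```text
case xy mm [-22.3  -3.8] z 39.6 F [-1.9  2.5] 19.3 t 5.0333 yaw 18.2
```

Flat: z = 39.6 mm with 19 N. I ease the press and slide forward in small steps.

Emit:
arm_command([
  {"gripper": 1,"tx": 0,"ty": 0,"tz": 0,"ax": 0,"ay": 0,"az": 0},
  {"gripper": 1,"tx": 1,"ty": 0.5,"tz": 0,"ax": 0,"ay": 0,"az": 0},
  {"gripper": 1,"tx": 2,"ty": 0.6,"tz": 0,"ax": 0,"ay": 0,"az": 0},
  {"gripper": 1,"tx": 2,"ty": 0.6,"tz": 0,"ax": 0,"ay": 0,"az": 0},
  {"gripper": 1,"tx": 2,"ty": 0.6,"tz": 0,"ax": 0,"ay": 0,"az": 0},
])

```text
clock: 5.45
eef_pos: [0.5833, -0.0676, 0.04]
eef_rot: [[-0.95, -0.003, 0.312], [-0.312, -0.006, -0.95], [0.005, -1.0, 0.005]]
wrist_force: [-1.9, 0.6, 3.6]
finger_gap: -0.002
```

```bash
python3 -c "
from h import *
case()"
```

```text
case xy mm [-15.3  -4. ] z 40.0 F [-1.6  1.2] 3.6 t 5.45 yaw 18.2
```

Emit:
arm_command([
  {"gripper": 1,"tx": 2,"ty": 0.6,"tz": -0.4,"ax": 0,"ay": 0,"az": 0},
  {"gripper": 1,"tx": 2,"ty": 0.6,"tz": -0.3,"ax": 0,"ay": 0,"az": 0},
  {"gripper": 1,"tx": 2,"ty": 0.6,"tz": -0.3,"ax": 0,"ay": 0,"az": 0},
  {"gripper": 1,"tx": 2,"ty": 0.6,"tz": -0.3,"ax": 0,"ay": 0,"az": 0},
  {"gripper": 1,"tx": 2,"ty": 0.6,"tz": -0.3,"ax": 0,"ay": 0,"az": 0},
])

```text
clock: 5.87
eef_pos: [0.5955, -0.0635, 0.0397]
eef_rot: [[-0.95, -0.001, 0.312], [-0.312, -0.006, -0.95], [0.003, -1.0, 0.005]]
wrist_force: [-2.8, 1.0, 7.8]
finger_gap: 0.001
```

```bash
python3 -c "
from h import *
case()"
```

```text
case xy mm [-2.4 -3.9] z 39.7 F [-2.3  1.8] 7.8 t 5.8667 yaw 18.2
```

Emit:
arm_command([
  {"gripper": 1,"tx": 1.5,"ty": 0.5,"tz": -0.2,"ax": 0,"ay": 0,"az": 0},
  {"gripper": 1,"tx": 1.5,"ty": 0.5,"tz": -0.2,"ax": 0,"ay": 0,"az": 0},
  {"gripper": 1,"tx": 1,"ty": 0.3,"tz": -0.2,"ax": 0,"ay": 0,"az": 0},
  {"gripper": 1,"tx": 1,"ty": 0.3,"tz": -0.2,"ax": 0,"ay": 0,"az": 0},
  {"gripper": 1,"tx": 0,"ty": 0,"tz": -0.2,"ax": 0,"ay": 0,"az": 0},
])

```text
clock: 6.28
eef_pos: [0.6001, -0.0622, 0.0393]
eef_rot: [[-0.95, -0.005, 0.312], [-0.312, -0.008, -0.95], [0.008, -1.0, 0.005]]
wrist_force: [-4.4, 0.2, 13.3]
finger_gap: 0.001
```

```bash
python3 -c "
from h import *
case()
w=shot('wrist','w4.png'); s=shot('scene','s4.png')
cv2.imwrite('pics/c4.png',np.hstack([cv2.resize(w,(400,300)),cv2.resize(s[180:320,230:417],(400,300))])[:,:,::-1])"
```

```text
case xy mm [ 2.4 -4.2] z 39.3 F [-4.1  1.6] 13.3 t 6.2833 yaw 18.2
```

View pics/c4.png

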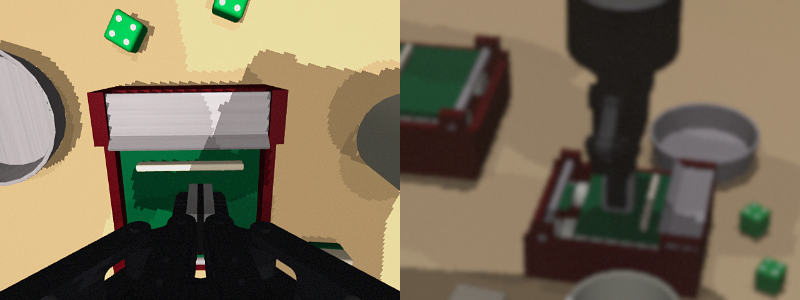

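```bash
python3 -c "
from h import *
case()
im=cv2.imread('pics/w4.png');h=cv2.cvtColor(im,cv2.COLOR_BGR2HSV)
R=np.array([[np.cos(Y),np.sin(Y)],[-np.sin(Y),np.cos(Y)]])
g=lambda u,v,z:(R@(onz('wrist',u,v,z)[:2]-C)*1e3).round(1)
# column profile through ridge
for u in (250,360):
  print(u,[(v,*im[v,u]) for v in range(228,282,3)])
for n,u,v,z in (('ridge far top',300,262,.047),('ridge near',300,274,.047),('flare',300,241,.052),('lip rear L',172,148,.0465),('lip rear R',440,140,.0465),('tip front',320,294,.040)):
  print(n,g(u,v,z))
print(proj('wrist',readout.observe()['eef_pos']))
"
```

```text
case xy mm [ 2.4 -4.1] z 39.3 F [-5.9  2.6] 12.4 t 6.3833 yaw 18.2
250 [(228, np.uint8(159), np.uint8(157), np.uint8(164)), (231, np.uint8(155), np.uint8(153), np.uint8(159)), (234, np.uint8(157), np.uint8(151), np.uint8(161)), (237, np.uint8(155), np.uint8(147), np.uint8(159)), (240, np.uint8(123), np.uint8(130), np.uint8(130)), (243, np.uint8(60), np.uint8(110), np.uint8(0)), (246, np.uint8(60), np.uint8(107), np.uint8(3)), (249, np.uint8(58), np.uint8(104), np.uint8(0)), (252, np.uint8(63), np.uint8(107), np.uint8(7)), (255, np.uint8(62), np.uint8(109), np.uint8(7)), (258, np.uint8(55), np.uint8(70), np.uint8(59)), (261, np.uint8(79), np.uint8(99), np.uint8(101)), (264, np.uint8(172), np.uint8(200), np.uint8(214)), (267, np.uint8(235), np.uint8(234), np.uint8(234)), (270, np.uint8(227), np.uint8(234), np.uint8(233)), (273, np.uint8(179), np.uint8(212), np.uint8(231)), (276, np.uint8(28), np.uint8(57), np.uint8(1)), (279, np.uint8(24), np.uint8(60), np.uint8(2))]
360 [(228, np.uint8(119), np.uint8(119), np.uint8(126)), (231, np.uint8(118), np.uint8(118), np.uint8(124)), (234, np.ui
[... 244 characters left out ...]
uint8(26), np.uint8(46), np.uint8(0)), (252, np.uint8(31), np.uint8(61), np.uint8(0)), (255, np.uint8(25), np.uint8(54), np.uint8(0)), (258, np.uint8(81), np.uint8(100), np.uint8(106)), (261, np.uint8(84), np.uint8(99), np.uint8(104)), (264, np.uint8(139), np.uint8(163), np.uint8(173)), (267, np.uint8(140), np.uint8(162), np.uint8(173)), (270, np.uint8(136), np.uint8(158), np.uint8(170)), (273, np.uint8(27), np.uint8(48), np.uint8(0)), (276, np.uint8(25), np.uint8(51), np.uint8(0)), (279, np.uint8(25), np.uint8(55), np.uint8(0))]
ridge far top [26.2  2.6]
ridge near [21.7  2.6]
flare [35.3  2.2]
lip rear L [64.7 42.4]
lip rear R [ 66.8 -42.4]
tip front [10.9 -4.3]
[319.75272636 313.76493178]
```

The flap is flat with its edge under the lip, carried mostly by friction. The ridge's push face lies about 10 mm ahead of the tip. I ease the press, bring the tip up against the ridge and push it firmly home.

Emit:
arm_command([
  {"gripper": 1,"tx": 0,"ty": 0,"tz": 0.2,"ax": 0,"ay": 0,"az": 0},
  {"gripper": 1,"tx": 1.5,"ty": 0.5,"tz": 0,"ax": 0,"ay": 0,"az": 0},
  {"gripper": 1,"tx": 1.5,"ty": 0.5,"tz": 0,"ax": 0,"ay": 0,"az": 0},
  {"gripper": 1,"tx": 1.5,"ty": 0.5,"tz": 0,"ax": 0,"ay": 0,"az": 0},
  {"gripper": 1,"tx": 1,"ty": 0.3,"tz": 0,"ax": 0,"ay": 0,"az": 0},
])

```text
clock: 6.8
eef_pos: [0.6045, -0.0611, 0.0396]
eef_rot: [[-0.95, -0.01, 0.311], [-0.311, -0.009, -0.95], [0.012, -1.0, 0.006]]
wrist_force: [-5.1, -1.6, 6.8]
finger_gap: -0.004
```

```bash
python3 -c "
from h import *
case()"
```

```text
case xy mm [ 6.9 -4.5] z 39.6 F [-5.3  0.1] 6.8 t 6.8 yaw 18.1
```

```bash
python3 -c "
from h import *
case()
w=shot('wrist','w5.png'); s=shot('scene','s5.png');case()
im=w.astype(int)
R=np.array([[np.cos(Y),np.sin(Y)],[-np.sin(Y),np.cos(Y)]])
g=lambda u,v,z:(R@(onz('wrist',u,v,z)[:2]-C)*1e3).round(1)
u=250
gr=(im[:,u,1]>1.5*im[:,u,0])&(im[:,u,1]>im[:,u,2]+15)
wh=(im[:,u].min(1)>130)
ch=[v for v in range(120,330) if gr[v]!=gr[v-1] or wh[v]!=wh[v-1]]
print([(v,bool(gr[v]),bool(wh[v]),*g(u,v,.047)) for v in ch])
cv2.imwrite('pics/c5.png',np.hstack([cv2.resize(w[100:340,160:480],(400,300)),cv2.resize(s[200:310,290:436],(400,300))])[:,:,::-1])"
```

```text
case xy mm [ 6.9 -4.5] z 39.6 F [-5.3  0.1] 6.8 t 6.8 yaw 18.1
case xy mm [ 7.  -4.5] z 39.5 F [-4.3  0.2] 7.5 t 6.9 yaw 18.1
[(144, False, False, np.float64(70.6), np.float64(17.2)), (164, False, True, np.float64(64.3), np.float64(17.5)), (253, False, False, np.float64(34.2), np.float64(19.2)), (254, True, False, np.float64(33.8), np.float64(19.2)), (270, False, False, np.float64(27.9), np.float64(19.5)), (276, False, True, np.float64(25.7), np.float64(19.7)), (281, False, False, np.float64(23.8), np.float64(19.8)), (282, False, True, np.float64(23.4), np.float64(19.8)), (285, False, False, np.float64(22.3), np.float64(19.9)), (287, True, False, np.float64(21.5), np.float64(19.9))]
```

View pics/c5.png

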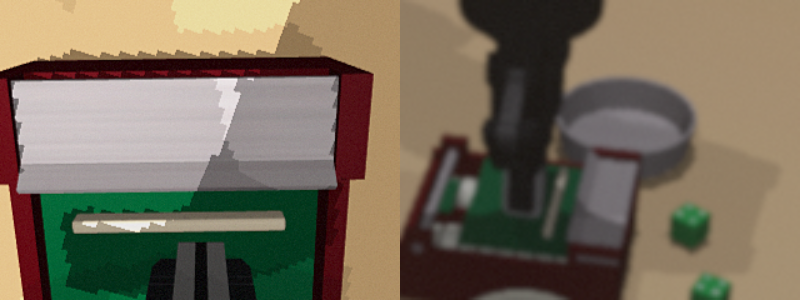

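Emit:
arm_command([
  {"gripper": 1,"tx": 0,"ty": 0,"tz": 0.3,"ax": 0,"ay": 0,"az": 0},
  {"gripper": 1,"tx": 1.5,"ty": 0.5,"tz": 0,"ax": 0,"ay": 0,"az": 0},
  {"gripper": 1,"tx": 1.5,"ty": 0.5,"tz": 0,"ax": 0,"ay": 0,"az": 0},
  {"gripper": 1,"tx": 1,"ty": 0.3,"tz": 0,"ax": 0,"ay": 0,"az": 0},
  {"gripper": 1,"tx": 1,"ty": 0.3,"tz": 0,"ax": 0,"ay": 0,"az": 0},
])

```text
clock: 7.32
eef_pos: [0.6089, -0.06, 0.0394]
eef_rot: [[-0.951, -0.014, 0.31], [-0.31, -0.01, -0.951], [0.016, -1.0, 0.005]]
wrist_force: [-11.1, -2.3, 7.2]
finger_gap: -0.001
```

```bash
python3 -c "
from h import *
case()"
```

```text
case xy mm [11.5 -4.8] z 39.4 F [-11.2   1.3] 7.2 t 7.3167 yaw 18.1
```

At the stop: 11 N against the ridge. I release the push without dragging back, then lift straight up.

Emit:
arm_command([
  {"gripper": 1,"tx": -0.5,"ty": -0.2,"tz": 0.3,"ax": 0,"ay": 0,"az": 0},
  {"gripper": 1,"tx": -0.3,"ty": 0,"tz": 2,"ax": 0,"ay": 0,"az": 0},
  {"gripper": 1,"tx": -0.5,"ty": 0,"tz": 5,"ax": 0,"ay": 0,"az": 0},
  {"gripper": 1,"tx": -2,"ty": -1,"tz": 15,"ax": 0,"ay": 0,"az": 0},
  {"gripper": 1,"tx": -5,"ty": -2,"tz": 25,"ax": 0,"ay": 0,"az": 0},
])

```text
clock: 7.73
eef_pos: [0.5992, -0.062, 0.0844]
eef_rot: [[-0.95, -0.02, 0.312], [-0.311, -0.008, -0.95], [0.022, -1.0, 0.002]]
wrist_force: [0.6, -1.1, 0.8]
finger_gap: 0.0
```

Emit:
arm_command([
  {"gripper": 1,"tx": -20,"ty": -15,"tz": 20,"ax": 0,"ay": 0,"az": 0},
  {"gripper": 1,"tx": -30,"ty": -20,"tz": 20,"ax": 0,"ay": 0,"az": 0},
  {"gripper": 1,"tx": -30,"ty": -25,"tz": 10,"ax": 0,"ay": 0,"az": 0},
  {"gripper": 1,"tx": -30,"ty": -25,"tz": 0,"ax": 0,"ay": 0,"az": 0},
  {"gripper": 1,"tx": -20,"ty": -20,"tz": 0,"ax": 0,"ay": 0,"az": 0},
])

```text
clock: 8.15
eef_pos: [0.4694, -0.1644, 0.1459]
eef_rot: [[-0.947, -0.009, 0.32], [-0.32, -0.009, -0.947], [0.011, -1.0, 0.006]]
wrist_force: [1.4, -0.6, 0.3]
finger_gap: 0.0
```

Emit:
arm_command([
  {"gripper": 1,"tx": -20,"ty": -30,"tz": 0,"ax": 0,"ay": 0,"az": 0},
  {"gripper": 1,"tx": -20,"ty": -30,"tz": 0,"ax": 0,"ay": 0,"az": 0},
  {"gripper": 1,"tx": -10,"ty": -20,"tz": 0,"ax": 0,"ay": 0,"az": 0},
  {"gripper": 1,"tx": 0,"ty": 0,"tz": 0,"ax": 0,"ay": 0,"az": 0},
  {"gripper": 1,"tx": 0,"ty": 0,"tz": 0,"ax": 0,"ay": 0,"az": 0},
])

```text
clock: 8.57
eef_pos: [0.4124, -0.2523, 0.1529]
eef_rot: [[-0.949, -0.003, 0.314], [-0.314, -0.015, -0.949], [0.008, -1.0, 0.013]]
wrist_force: [0.3, 0.8, 0.2]
finger_gap: -0.002
```

Run:
```python
from h import *
case(); t=shot('top','t6.png'); s=shot('scene','s6.png')
t=t[:,:,::-1].copy();h=cv2.cvtColor(t,cv2.COLOR_BGR2HSV)
for f in ('t0','t6'):
    q=cv2.imread(f'pics/{f}.png');h=cv2.cvtColor(q,cv2.COLOR_BGR2HSV)
    m=(((h[...,0]<8)|(h[...,0]>168))&(h[...,1]>110)&(h[...,2]<130)).astype(np.uint8)
    m[:175]=0;m[265:]=0;m[:,:296]=0;m[:,380:]=0
    m=cv2.morphologyEx(m,cv2.MORPH_OPEN,np.ones((2,2)))
    P=np.array([onz('top',u,v,.036)[:2] for v,u in np.argwhere(m)],np.float32);print(f,cv2.minAreaRect(P))
cv2.imwrite('pics/c6.png',np.hstack([cv2.resize(t[160:265,290:430],(400,300)),cv2.resize(s[200:320,290:450],(400,300))[:,:,::-1]]))
```

```text
case xy mm [-235.7 -125.3] z 152.9 F [0.5 0.7] 0.2 t 8.5667 yaw 18.3
t0 ((0.5966604948043823, -0.05891852825880051), (0.12743951380252838, 0.10161979496479034), 18.380252838134766)
t6 ((0.5966693162918091, -0.058948978781700134), (0.12730906903743744, 0.10173912346363068), 18.46497917175293)
```

View pics/c6.png

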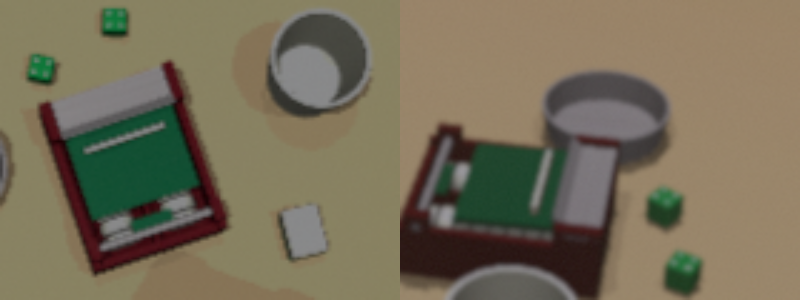

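```bash
python3 -c "
from h import *
print(finish_job())"
```

```text
the job is handed in; nothing more can be done
None
```

I folded the green flap flat with a shut fingertip and slid it forward until its free edge was under the steel lip. I then lifted off and handed the job in at about 8.7 s.

**Flap:** After letting go, it stays flat and shut. The ridge sits about 12 mm from the lip's flare in the last picture, which is what fully home should give. The ridge did not move during the last pushes.

**Case and other objects:** The case's measured position changed by less than 0.1 mm and its angle by less than 0.1°. The cup, dice and tile look undisturbed, and so does the ashtray, though the last picture shows only part of it.

**What didn't go as planned:**
- The press briefly reached 19 N as the flap came flat.
- Most of the slide came from the tip's friction on the flap. The tip only met the ridge at the end, when I pushed to about 11 N to seat it at the stop.
- My case frame read about 3 mm long towards the lip, which I allowed for when checking the ridge.

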